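# Dispense one guide roller and slide it to the yellow spot

### The job

Press the black plunger of the mint-green roller feeder all the way down once and let it come back up, so that a single blue roller comes out of the slot. Then push that roller with the fingertips, flat along the table, until it lies wholly inside the yellow circle, without lifting it or tipping it over. The other rollers stay in the feeder, and everything else on the table stays where it is.

Things in the scene. Friction and masses are not known exactly. Their poses are not given: they have to be found in the camera images.
- feeder: Mint-green roller feeder, fixed. Origin on the table under the centre of its square magazine (52 x 52 mm outside, 68 mm high, open top, clear front wall with an outlet slot 18 mm high at the table). +x points from the magazine to the plunger, z up; rollers come out along -x. The plunger housing, 64 mm wide (y) and 60 mm high, runs from x = +26 to +116 mm.
- plunger_top (a point): Centre of the top of the black plunger cap (40 mm diameter, 12 mm thick); at rest 110 mm above the table, at x = +66 mm in the feeder's frame. It moves straight down as it is pressed.
- plunger (a joint): Plunger travel in m: 0 = up (rest), 0.025 = down on its stop. A spring lifts it again; about 4 N starts it, 10 to 13 N holds it fully down. It drives a steel pusher (3 mm per 1 mm) that shoves the lowest roller out of the slot and is drawn back as the plunger rises; then the next roller drops into place, so each further full press would push out another.
- roller1: The lowest roller, first to come out: blue plastic disc 40 mm in diameter, 14 mm thick, about 20 g, brass bush in its top. Origin at the centre of its underside, z up. It starts at the bottom of the magazine, on the table, hidden by those above; after a full press it lies flat on the bare table at about x = -75, y = 0 mm in the feeder's frame.
- roller2: Second roller of the stack in the magazine, same as roller1.
- roller3: Third roller of the stack, same as roller1.
- roller4: Top roller of the stack, same as roller1.
- yellow_spot: Yellow circle, 80 mm in diameter, painted flat on the table; origin at its centre. To one side of the outlet: which side differs from run to run.
- red_spot: Red circle, 80 mm in diameter, painted flat on the table, on the other side of the outlet; origin at its centre. Not used now; nothing need go there.
- tape: Orange roll of tape lying flat, 70 mm in diameter, 24 mm high, loose, beside the feeder. Origin under its centre. Leave alone.
- spool: Spool of copper wire with green flanges, 60 mm in diameter, 50 mm high, standing loose on the other side of the feeder. Origin under its centre. Leave alone.
- screwdriver: Screwdriver lying loose on the table to the robot's left. Leave alone.
- basin: Small stainless bowl, 150 mm in diameter, 45 mm high, to the robot's right. Leave alone.
- jar: Glass jar with a red cap, 60 mm in diameter, 85 mm high, to the robot's left. Leave alone.
- bottle: Amber bottle with a red label, 60 mm in diameter, 180 mm high, on the left, beyond the jar. Leave alone.
- mug: White mug, 76 mm in diameter, 90 mm high, on the right, beyond the bowl. Leave alone.
Not all that is in view belongs to the job. What is shaped like the roller4 but brown or turquoise is not meant.

How it is judged:
On the way, in this order (a step that is already met when the one before it is completed fails the run):
1. the plunger is pressed all the way down (at least 21 of its 25 mm) (value of joint plunger above 0.021 m), for 0.05 s.
2. the plunger is up again and one roller lies out of the feeder (value of joint plunger below 0.004 m and horizontal distance between roller1 and feeder above 0.05 m), for 0.1 s.
At the end, for the whole second after the job is handed in: The first roller lies flat and still on the table wholly inside the yellow circle (centres within 20 mm), the plunger is up (within 4 mm) and the other three rollers are in the magazine (within 8 mm of its axis) (horizontal distance between roller1 and yellow_spot below 0.0205 m and height (world z) of roller1 below 0.004 m and angle between roller1's own z axis and vertical below 0.1 rad and linear speed of roller1 below 0.01 m/s and value of joint plunger below 0.004 m and horizontal distance between each of roller2, roller3, roller4 and feeder below 0.008 m); the robot touches nothing.
It fails at once if the dispensed roller is lifted off the table (over 10 mm) (height (world z) of roller1 above 0.01 m).
It fails at once if the dispensed roller is tipped (over about 30 degrees) (angle between roller1's own z axis and vertical above 0.52 rad).
It fails at once if a second roller leaves the magazine (horizontal distance between any of roller2, roller3, roller4 and feeder above 0.012 m).
It fails at once if one of the other things on the table is moved (over 20 mm) (distance of any of tape, spool, screwdriver, basin, jar, bottle, mug from where it was at the start of the episode above 0.02 m).
It also fails if it takes over 51 s, if anything falls off the work surface, if the arm or the gripper's body presses on something with over 40 N, if the wrist force passes 120 N, or if a joint passes its speed limit or range.

### The arm

A 7-joint arm with a two-finger parallel gripper is mounted at the origin on the work surface. World frame = base frame: x ahead of the robot, y to its left, z up, the work surface at z = 0. Lengths are in m, angles in rad, forces in N, time in s.
With the tool pointing down it reaches from about 0.425 to 0.925 m from the base axis. Payload 6.8 kg.
Tool frame: the origin (TCP) lies midway between the tips of the shut fingers; the grasp point (between the pads) lies r.grip_point_offset behind it (r.grip_point_offset is the distance from the TCP to the grasp point, in m); z points along the fingers, y is the direction in which the jaws open and shut (so a half turn about z gives the same grasp; the last joint's range is limited). The gripper opens to 85 mm and grips with 20 to 120 N. Pads are 22 mm wide; open, the fingers measure 114 mm over their backs; the gripper's body (76 mm by 85 mm) begins 54 mm behind the grasp point. The pads swing forward as they close: fully open they stand 13 mm farther back than shut.
Start: joints at [-1.24, 0.477, 0.022, 1.555, -0.011, 1.109, -0.083], TCP at [0.287, 0.611, 0.194] pointing down, gripper open.
Joint ranges: [-2.96, 2.96], [-0.34, 2.1], [-1.41, 1.46], [0.24, 2.44], [-1.37, 4.51], [0.17, 1.92], [-2.96, 2.96]. Speed limits (rad/s): [2.39, 2.39, 3.14, 3.14, 3.14, 3.14, 3.14].

### API

Orientations are given as a rotation vector (axis times angle).
In Python, from bench import r gives the robot as it stands. The module is installed in compiled form; this text tells all that it offers.
- The arm moves only by the tool play_rows, never from a script. Its argument "deltas" is a list of rows, each a list of 3 entries, a list of its own where there are three numbers: the finger opening in mm, from 0 to 85.4, then the shift along the tool's x, y, z in mm, then the turn, a rotation vector about the tool's x, y, z in rad. A call has 1 to 8 rows; each row is the pose to reach, as a shift and turn from the pose measured when the call began, along the tool's axes at that moment; what a row does not reach only later rows make up. A row lasts 1/8 s, in which the tool goes at most 62.5 mm and 10.7 degrees, less where a joint would pass 70% of its speed; a pose out of reach is approached as far as the arm can. A call with a gripper value outside its range is refused whole. The fingers move at their own pace and stop on an object; "squeeze" is the grip in N (left out, the last holds). Time passes only in rows, so rows that repeat a pose let the fingers close. It gives the time, the measured TCP pose, the force and the opening at its end, in the units of the state.
- r.get_obs(): the state, without advancing time (a new reading comes with each control period).
- r.grab_frame(name): name is "side" or "top"; returns (picture, depth): 420x560x3 uint8, red, green, blue; 420x560 float32, m along the optical axis (not along the pixel's ray), 0 where there is no reading.
- r.camera_model(name): a dict with "mtx" (3x3 intrinsics, pixels), "rvec" (rotation vector, rad) and "tvec" (3), from world to camera coordinates, as OpenCV has them. Camera axes: x right, y down, z forward; pixel columns grow to the right and rows downward; lengths in m; the calibration is good to about 2 mm. A picture is of the moment at which its call begins. camera_model takes no time and is no camera call.
- r.hand_in(): hands the job in, once; it reports no verdict.
The state is a dict: "clock": time; "joints": joint angles; "qvel": joint speeds; "tau": joint torques, N m; "tcp_pos": TCP position; "orientation": TCP orientation; "contact_force": force on the tool from outside, world axes, zero at the start; "moment": the same for the moment, N m; "grip_width": finger opening in m.
Only numpy, scipy, OpenCV 4.12 (cv2) and the standard library are available. Lean on these libraries where they do the work, as an engineer would, in place of code of your own. Each camera call takes 0.05 s, during which the arm holds its last target. There are 200 camera calls.

## Working session

There is one attempt and no reset: what is moved stays moved. The work goes in short steps, Python scripts to look and compute and a tool call to move; the robot and the scene stay as the last step left them, time stands still between calls to the robot, and variables do not carry over. Pictures are saved under pics/ and viewed, about 8 in all and at most 12, crops included, and the job is handed in when it is done.

Besides the shell and the picture viewer there is one more tool, called after "Emit:" by a JSON object that holds its "name" and its "arguments", one argument or row to a line. play_rows: Moves the arm, as the interface text tells. Its arguments: {"type":"object","properties":{"deltas":{"type":"array"},"squeeze":{"type":"number"}},"required":["deltas"]}

```bash
mkdir -p pics
cat > h.py <<'E'
import numpy as np, cv2
from bench import r
def cam(n):
    m=r.camera_model(n); K=np.array(m["mtx"],float); R=cv2.Rodrigues(np.array(m["rvec"],float))[0]; t=np.array(m["tvec"],float).ravel()
    return K,R,t
def ray(n,uv,z):
    K,R,t=cam(n); uv=np.atleast_2d(np.array(uv,float))
    d=(R.T@np.linalg.inv(K)@np.c_[uv,np.ones(len(uv))].T).T; c=-R.T@t
    return c+d*((z-c[2])/d[:,2])[:,None]
def proj(n,P):
    K,R,t=cam(n); return cv2.projectPoints(np.atleast_2d(np.array(P,float)),cv2.Rodrigues(R)[0],t,K,None)[0][:,0]
def cloud(n,depth):
    K,R,t=cam(n); v,u=np.mgrid[:depth.shape[0],:depth.shape[1]]
    p=np.stack([(u-K[0,2])/K[0,0]*depth,(v-K[1,2])/K[1,1]*depth,depth],-1)
    return (p-t)@R
def save(n,img): cv2.imwrite("pics/"+n,img[...,::-1])
E
python3 - <<'E'
from h import *
ims={}
for n in("top","side"):
    p,d=r.grab_frame(n); save(n+"0.png",p); np.savez("pics/"+n+"0.npz",p=p,d=d)
    K,R,t=cam(n); print(n,-R.T@t,K[0,0])
o=r.get_obs(); print({k:np.round(v,3) for k,v in o.items()}, r.grip_point_offset)
E
```

```text
top [0.49894852 0.02512213 1.30374748] 502.05795149653636
side [ 0.39157586 -0.68232934  0.70420462] 393.9834712749593
{'clock': np.float64(0.1), 'joints': array([-1.24 ,  0.478,  0.022,  1.556, -0.012,  1.109, -0.083]), 'qvel': array([-0.001, -0.002, -0.   , -0.002,  0.002,  0.   ,  0.   ]), 'tau': array([ 4.0000e-03, -5.9777e+01,  1.6130e+00, -2.8195e+01,  1.3000e-02,
        5.0000e-03,  0.0000e+00]), 'tcp_pos': array([0.287, 0.611, 0.193]), 'orientation': array([-6.840e-01, -3.066e+00,  3.000e-03]), 'contact_force': array([-0.706, -0.622, -0.103]), 'moment': array([-0.007,  0.004,  0.067]), 'grip_width': np.float64(0.085)} 0.0187
```

View pics/top0.png

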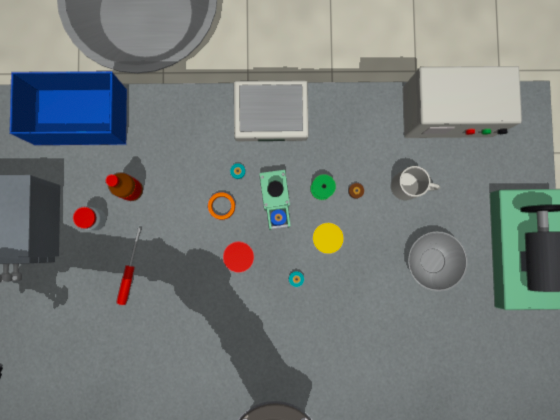

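View pics/side0.png

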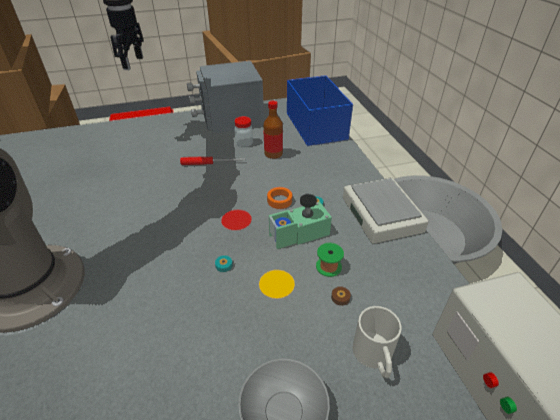

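The top view shows the feeder with its plunger cap at (275,188) and magazine at (278,217). Yellow circle is at (328,238), red at (238,257), spool at (322,186) and tape at (222,206). Disc-like things: blue in the magazine (278,217), turquoise (238,171) and (296,279), brown (356,190). Only the blue one fits.

Run:
```python
from h import *
z=np.load("pics/top0.npz");p,d=z["p"],z["d"]
hsv=cv2.cvtColor(p,cv2.COLOR_RGB2HSV)
def comp(lo,hi,box,name,zz):
    x0,y0,x1,y1=box
    m=cv2.inRange(hsv,np.array(lo),np.array(hi)); k=np.zeros_like(m);k[y0:y1,x0:x1]=m[y0:y1,x0:x1]
    n,l,s,c=cv2.connectedComponentsWithStats(k); i=1+np.argmax(s[1:,4])
    M=(l==i).astype(np.uint8); (cx,cy),w,a=cv2.minAreaRect(np.argwhere(M)[:,::-1].astype(np.float32))
    print(name,s[i,4],"cen",c[i].round(1),"rect",(round(cx,1),round(cy,1)),"world",ray("top",[c[i],[cx,cy]],zz).round(4).tolist())
    return M
comp([22,120,100],[32,255,255],(300,210,360,270),"yellow",0)
comp([0,150,80],[8,255,255],(215,235,262,280),"red",0)
comp([0,0,0],[179,255,45],(262,175,290,202),"plunger",.110)
comp([105,120,60],[130,255,255],(262,205,295,230),"blue",.056)
comp([50,150,60],[75,255,255],(305,170,340,205),"spool",.05)
comp([5,150,100],[20,255,255],(205,190,240,222),"tape",.024)
comp([85,100,60],[100,255,255],(285,268,308,290),"turq",.014)
M=comp([60,30,100],[90,130,255],(255,165,295,232),"mint",.065)
W=cloud("top",d)
q=W[M>0]; print("mint z pct",np.percentile(q[:,2],[5,25,50,75,95]).round(3))
for nm,lo,hi in(("mag",.063,.073),("hous",.054,.0625)):
    s=q[(q[:,2]>lo)&(q[:,2]<hi)][:,:2]; R=cv2.minAreaRect(s.astype(np.float32)); print(nm,len(s),R)
bl=W[183:194,270:281,2]; print("cap z",np.median(bl))
# side plunger
z=np.load("pics/side0.npz");hs=cv2.cvtColor(z["p"],cv2.COLOR_RGB2HSV);hsv=hs
for a in (("yellow",[22,120,100],[32,255,255],(255,265,300,300),0),):
    m=cv2.inRange(hs,np.array(a[1]),np.array(a[2]));x0,y0,x1,y1=a[3];s=np.argwhere(m[y0:y1,x0:x1])+[y0,x0];print(a[0],ray("side",[s.mean(0)[::-1]],a[4]).round(4))
s=np.argwhere((z["p"][190:212,295:322].max(-1)<45))+[190,295];print("cap side",s.mean(0)[::-1],ray("side",[s.mean(0)[::-1]],.104).round(4))
c=np.hstack([cv2.resize(p[160:290,200:370],None,fx=3,fy=3),cv2.resize(z["p"][180:310,210:310],None,fx=2.9,fy=3)]); save("crop1.png",c)
print(c.shape)
```

```text
yellow 754 cen [327.7 237.8] rect (328.0, 238.0) world [[0.536, -0.1446, 0.0], [0.5354, -0.1454, 0.0]]
red 730 cen [238.  256.6] rect (238.0, 256.5) world [[0.4898, 0.0888, 0.0], [0.4901, 0.0887, 0.0]]
plunger 166 cen [274.9 188.4] rect (274.8, 188.2) world [[0.6524, -0.0061, 0.11], [0.6527, -0.0057, 0.11]]
blue 157 cen [277.9 217.2] rect (278.0, 217.5) world [[0.587, -0.014, 0.056], [0.5862, -0.0143, 0.056]]
spool 468 cen [322.7 186.7] rect (322.8, 186.9) world [[0.6632, -0.128, 0.05], [0.6627, -0.1283, 0.05]]
tape 313 cen [221.1 205.4] rect (221.0, 205.5) world [[0.621, 0.1299, 0.024], [0.6207, 0.1301, 0.024]]
turq 154 cen [295.9 278.7] rect (295.5, 278.5) world [[0.4321, -0.0594, 0.014], [0.4325, -0.0583, 0.014]]
mint 962 cen [274.7 194. ] rect (275.6, 199.3) world [[0.6443, -0.0065, 0.065], [0.6308, -0.0087, 0.065]]
mint z pct [0.    0.057 0.06  0.062 0.069]
mag 181 ((0.6327548027038574, -0.008956577628850937), (0.1403438299894333, 0.06255541741847992), 8.945151329040527)
hous 586 ((0.6389468908309937, -0.007663276046514511), (0.12978002429008484, 0.06423994898796082), 6.956059455871582)
cap z 0.10989727389553319
yellow [[ 0.5345 -0.1468  0.    ]]
cap side [307.84536082 200.79381443] [[ 0.6512 -0.0092  0.104 ]]
(390, 800, 3)
```

View pics/crop1.png

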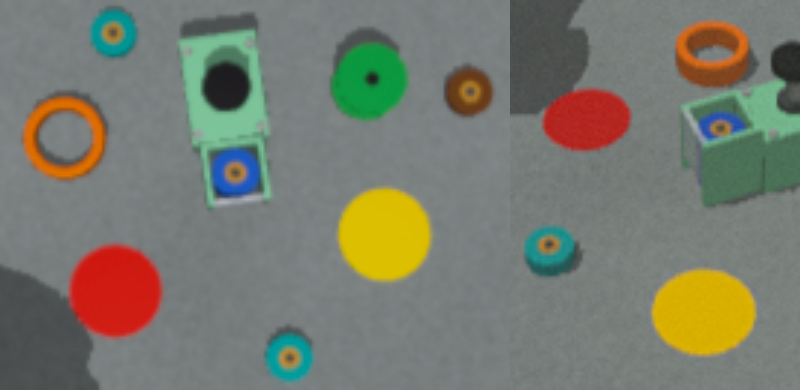

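The crop confirms it: the blue disc lies in the feeder's magazine, and the turquoise and brown discs are loose decoys. The path from outlet to yellow is clear. Feeder origin is about (0.586,-0.0145), x axis at about 6.5°. Next I work out the move to above the plunger, already turned for the push.

```bash
cat >> h.py <<'E'
from scipy.spatial.transform import Rotation as Ro
def delta(p,ang):
    "tool-axes shift (mm) and turn to reach p, pointing down, tool x at world angle ang (deg)"
    o=r.get_obs(); R0=Ro.from_rotvec(o["orientation"]); a=np.radians(ang)
    X=np.array([np.cos(a),np.sin(a),0]);Z=np.array([0,0,-1.]);R1=Ro.from_matrix(np.c_[X,np.cross(Z,X),Z])
    print("tcp",o["tcp_pos"].round(4),"F",o["contact_force"].round(2),"w",round(float(o["grip_width"]),4),"t",o["clock"],
      "-> shift",(R0.inv().apply(np.array(p)-o["tcp_pos"])*1e3).round(1).tolist(),"turn",(R0.inv()*R1).as_rotvec().round(3).tolist())
E
python3 -c "
from h import *
delta([.652,-.007,.15],101)"
```

```text
tcp [0.2865 0.6105 0.1929] F [-0.71 -0.62 -0.1 ] w 0.0855 t 0.1 -> shift [-593.2, -403.7, 43.6] turn [-0.002, 0.001, 0.94]
```

Emit:
{"name": "play_rows", "arguments": {
  "deltas": [
    [0,[-50,-34,0],[0,0,0.12]],
    [0,[-100,-68,0],[0,0,0.25]],
    [0,[-148,-101,0],[0,0,0.38]],
    [0,[-198,-135,0],[0,0,0.5]],
    [0,[-247,-168,0],[0,0,0.63]],
    [0,[-297,-202,0],[0,0,0.75]],
    [0,[-346,-236,0],[0,0,0.85]],
    [0,[-396,-270,0],[0,0,0.94]]
  ],
  "squeeze": 40
}}

```text
clock: 1.1
tcp_pos: [0.5307, 0.1962, 0.1933]
orientation: [2.001, 2.421, -0.003]
contact_force: [1.2, 0.6, 0.3]
grip_width: -0.0001
```

```bash
python3 -c "
from h import *
delta([.652,-.007,.15],101)"
```

```text
tcp [0.5307 0.1962 0.1933] F [1.2  0.61 0.3 ] w -0.0001 t 1.1 -> shift [-222.3, 80.9, 43.5] turn [-0.001, 0.001, -0.003]
```

Emit:
{"name": "play_rows", "arguments": {
  "deltas": [
    [0,[-50,20,0],[0,0,0]],
    [0,[-100,38,0],[0,0,0]],
    [0,[-150,56,5],[0,0,0]],
    [0,[-190,70,20],[0,0,0]],
    [0,[-215,78,35],[0,0,0]],
    [0,[-222,81,43],[0,0,0]],
    [0,[-222,81,43],[0,0,0]]
  ]
}}

```text
clock: 1.98
tcp_pos: [0.6514, -0.0061, 0.1496]
orientation: [-2.0, -2.421, 0.004]
contact_force: [1.2, 0.2, -0.6]
grip_width: 0.0002
```

Run:
```python
from h import *
p,d=r.grab_frame("side");q,_=r.grab_frame("top")
save("s2.png",np.hstack([cv2.resize(p[120:270,210:370],None,fx=2.5,fy=2.5),cv2.resize(q[150:300,200:360],None,fx=2.5,fy=2.5)]))
delta([.652,-.007,.085],101)
```

```text
tcp [ 0.6519 -0.0048  0.1507] F [-0.97 -0.53  0.68] w 0.0 t 2.075 -> shift [-2.2, -0.3, 65.7] turn [-0.001, 0.0, -0.001]
```

View pics/s2.png

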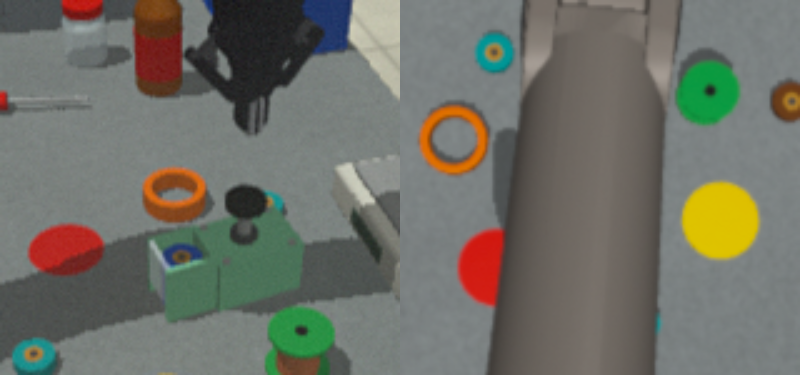

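The side view shows the shut fingertips right above the plunger cap, with cap at crop (245,200) and tips at (253,130). Now I press slowly.

Emit:
{"name": "play_rows", "arguments": {
  "deltas": [
    [0,[-2,0,20],[0,0,0]],
    [0,[-2,0,36],[0,0,0]],
    [0,[-2,0,42],[0,0,0]],
    [0,[-2,0,47],[0,0,0]],
    [0,[-2,0,52],[0,0,0]],
    [0,[-2,0,57],[0,0,0]],
    [0,[-2,0,61],[0,0,0]],
    [0,[-2,0,64],[0,0,0]]
  ]
}}

```text
clock: 3.08
tcp_pos: [0.6522, -0.0068, 0.0866]
orientation: [-1.999, -2.423, 0.001]
contact_force: [-0.3, -0.2, 0.2]
grip_width: 0.0001
```

```bash
python3 -c "
from h import *
delta([.652,-.007,.085],101)"
```

```text
tcp [ 0.6522 -0.0068  0.0866] F [-0.32 -0.2   0.15] w 0.0001 t 3.075 -> shift [-0.2, -0.3, 1.6] turn [-0.001, 0.0, -0.001]
```

The force is near zero where about 10 N was expected, so I look before going on.

Run:
```python
from h import *
p,d=r.grab_frame("side")
save("s3.png",cv2.resize(p[150:290,220:360],None,fx=4,fy=4))
print(r.get_obs()["contact_force"],r.get_obs()["tcp_pos"])
print(proj("side",[[.652,-.007,.11],[.652,-.007,.086],r.get_obs()["tcp_pos"]]))
```

```text
[ 0.30161322  0.02000284 -0.1956501 ] [ 0.65196726 -0.00677037  0.08620056]
[[307.9823486  198.22901617]
 [307.53409538 205.92097791]
 [307.49392094 205.80058147]]
```

View pics/s3.png

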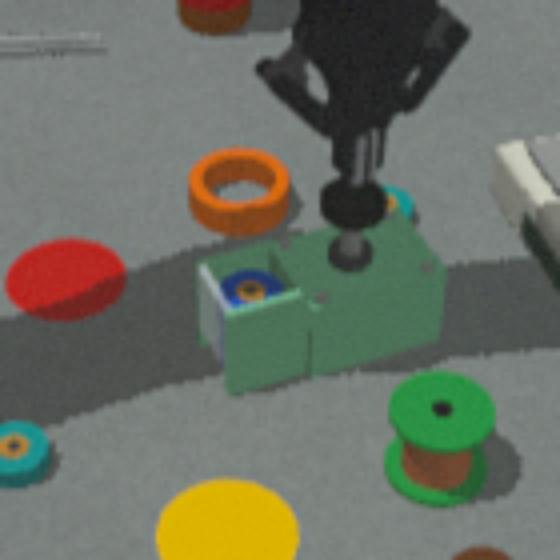

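Run:
```python
from h import *
print(proj("side",[[.6519,-.0048,.1507],[.652,-.007,.11],[.652,-.007,.104]]))
p,d=r.grab_frame("side")
W=cloud("side",d); 
for v in range(180,214,2): print(v,p[v,300:318:3].max(-1),W[v,308].round(3),W[v,304].round(3))
s=np.argwhere((p[190:216,295:324].max(-1)<45))+[190,295];print("dark",s.min(0),s.max(0))
```

```text
[[308.4247439  184.01933298]
 [307.9823486  198.22901617]
 [307.868868   200.17632719]]
180 [38 42 38 43 35 32] [ 0.644 -0.021  0.175] [ 0.634 -0.024  0.18 ]
182 [35 33 35 40 67 36] [ 0.645 -0.021  0.17 ] [ 0.634 -0.023  0.174]
184 [85 43 39 62 56 47] [ 0.644 -0.022  0.165] [ 0.641 -0.005  0.153]
186 [130  53  40  87  55  51] [ 0.647 -0.015  0.154] [ 0.639 -0.011  0.152]
188 [128  35  39  94  61  57] [ 0.648 -0.015  0.147] [ 0.639 -0.011  0.146]
190 [127  53  36  90  65  57] [ 0.648 -0.013  0.14 ] [ 0.642 -0.006  0.136]
192 [128 116  41  99  83 122] [ 0.647 -0.017  0.138] [ 0.641 -0.007  0.131]
194 [134 108  35  98  84 128] [ 0.648 -0.016  0.131] [0.648 0.01  0.11 ]
196 [114  31  33  71  37 103] [ 0.648 -0.016  0.124] [0.644 0.    0.113]
198 [57 40 35 39 36 40] [ 0.652 -0.008  0.111] [ 0.642 -0.007  0.113]
200 [41 43 39 40 40 31] [ 0.649 -0.015  0.111] [ 0.64  -0.012  0.111]
202 [57 31 40 32 36 40] [ 0.647 -0.021  0.111] [ 0.637 -0.021  0.113]
204 [108  35  37  34  35  55] [ 0.645 -0.028  0.111] [ 0.638 -0.021  0.107]
206 [125  80  38  36  54 114] [ 0.647 -0.024  0.101] [ 0.637 -0.022  0.101]
208 [115 120  73  83 122 116] [ 0.652 -0.012  0.083] [0.652 0.016 0.06 ]
210 [116  56  79  88  95 116] [ 0.652 -0.013  0.078] [ 0.646 -0.     0.069]
212 [118  46  87  94  53 117] [ 0.652 -0.013  0.071] [ 0.643 -0.009  0.07 ]
dark [190 300] [212 315]
```

The cap is still at z≈0.111, and the fingertips appear at z≈0.12 although the TCP reads 0.086. So the real tips sit about 35 mm above the reported TCP, with the lateral position fine. I descend gently to find contact by force.

Emit:
{"name": "play_rows", "arguments": {
  "deltas": [
    [0,[0,0,3],[0,0,0]],
    [0,[0,0,6],[0,0,0]]
  ]
}}

```text
clock: 3.42
tcp_pos: [0.652, -0.0068, 0.0803]
orientation: [-1.999, -2.423, 0.002]
contact_force: [0.6, -0.2, -0.1]
grip_width: 0.0002
```

Emit:
{"name": "play_rows", "arguments": {
  "deltas": [
    [0,[0,0,3],[0,0,0]],
    [0,[0,0,5],[0,0,0]]
  ]
}}

```text
clock: 3.68
tcp_pos: [0.6519, -0.0068, 0.075]
orientation: [-1.999, -2.423, 0.002]
contact_force: [-0.1, -0.3, -0.4]
grip_width: 0.0001
```

Run:
```python
from h import *
print(r.get_obs()["contact_force"],r.get_obs()["tcp_pos"])
p,d=r.grab_frame("side")
W=cloud("side",d); 
for v in range(186,214,2): print(v,p[v,300:318:3].max(-1),W[v,308].round(3),W[v,304].round(3))
```

```text
[-0.05424019 -0.34761542 -0.39877631] [ 0.65192691 -0.00677341  0.0750117 ]
186 [37 39 40 43 73 51] [ 0.644 -0.023  0.16 ] [ 0.635 -0.022  0.161]
188 [87 38 43 67 70 61] [ 0.647 -0.016  0.148] [ 0.64  -0.008  0.144]
190 [132  41  33  94  67  62] [ 0.648 -0.015  0.142] [ 0.64  -0.011  0.14 ]
192 [129  41  43  96  83  67] [ 0.648 -0.016  0.137] [ 0.64  -0.012  0.135]
194 [129  45  41  96  85  92] [ 0.649 -0.014  0.129] [ 0.64  -0.01   0.128]
196 [111  34  36 101  97 106] [ 0.648 -0.018  0.126] [ 0.641 -0.008  0.12 ]
198 [ 60  34  49 104  99  32] [ 0.648 -0.018  0.12 ] [ 0.643 -0.005  0.111]
200 [43 38 38 71 40 33] [ 0.65  -0.012  0.109] [ 0.64  -0.012  0.111]
202 [52 40 34 32 39 39] [ 0.647 -0.021  0.111] [ 0.638 -0.02   0.112]
204 [112  33  43  39  39  53] [ 0.645 -0.028  0.111] [ 0.638 -0.021  0.107]
206 [128  75  31  34  60 120] [ 0.646 -0.025  0.102] [ 0.638 -0.02   0.1  ]
208 [112 117  74  87 119 114] [ 0.652 -0.012  0.083] [0.651 0.014 0.062]
210 [117  57  82  92  91 114] [ 0.652 -0.012  0.078] [ 0.646 -0.     0.069]
212 [120  49  82  91  54 115] [ 0.652 -0.012  0.071] [ 0.644 -0.006  0.068]
```

Tips are now just above the cap (about 0.114–0.117). I keep going in small steps.

Emit:
{"name": "play_rows", "arguments": {
  "deltas": [
    [0,[0,0,2],[0,0,0]],
    [0,[0,0,4],[0,0,0]]
  ]
}}

```text
clock: 3.98
tcp_pos: [0.652, -0.0068, 0.0713]
orientation: [-1.999, -2.423, 0.002]
contact_force: [-2.4, -0.3, 5.6]
grip_width: -0.0
```

Emit:
{"name": "play_rows", "arguments": {
  "deltas": [
    [0,[0,0,2],[0,0,0]],
    [0,[0,0,4],[0,0,0]]
  ]
}}

```text
clock: 4.22
tcp_pos: [0.652, -0.0067, 0.0682]
orientation: [-1.998, -2.422, 0.001]
contact_force: [-3.3, 0.5, 7.8]
grip_width: 0.0002
```

Emit:
{"name": "play_rows", "arguments": {
  "deltas": [
    [0,[0,0,2],[0,0,0]],
    [0,[0,0,4],[0,0,0]]
  ]
}}

```text
clock: 4.47
tcp_pos: [0.652, -0.0068, 0.0652]
orientation: [-1.998, -2.422, 0.0]
contact_force: [-3.2, 0.6, 9.8]
grip_width: 0.0
```

Contact came at TCP z≈0.073, so the tip offset is about 37 mm. I continue to the stop, at TCP ≈0.048.

Emit:
{"name": "play_rows", "arguments": {
  "deltas": [
    [0,[0,0,3],[0,0,0]],
    [0,[0,0,6],[0,0,0]],
    [0,[0,0,9],[0,0,0]],
    [0,[0,0,12],[0,0,0]]
  ]
}}

```text
clock: 4.97
tcp_pos: [0.652, -0.0067, 0.0542]
orientation: [-1.998, -2.422, -0.0]
contact_force: [-3.7, 1.3, 9.5]
grip_width: 0.0004
```

Run:
```python
from h import *
print(r.get_obs()["contact_force"],r.get_obs()["tcp_pos"])
p,d=r.grab_frame("side")
W=cloud("side",d); 
for v in range(194,214,2): print(v,p[v,300:318:3].max(-1),W[v,308].round(3),W[v,304].round(3))
save("s4.png",cv2.resize(p[150:290,220:360],None,fx=4,fy=4))
```

```text
[-3.74051827  1.27680509  9.48706386] [ 0.65202158 -0.00670018  0.05416492]
194 [ 43  35  32  42 102  67] [ 0.645 -0.023  0.137] [ 0.637 -0.018  0.135]
196 [116  38  38  97  93  95] [ 0.647 -0.019  0.127] [ 0.641 -0.008  0.12 ]
198 [128  35  38 101 101 116] [ 0.649 -0.015  0.118] [ 0.64  -0.013  0.118]
200 [130  37  38  99  99  77] [ 0.648 -0.017  0.114] [ 0.64  -0.012  0.111]
202 [103  34  45  99  98 110] [ 0.648 -0.019  0.109] [ 0.64  -0.013  0.106]
204 [ 51  40  41  99 102  40] [ 0.649 -0.018  0.102] [ 0.643 -0.005  0.093]
206 [43 34 43 78 45 39] [ 0.649 -0.019  0.096] [ 0.641 -0.012  0.093]
208 [43 36 37 34 36 54] [ 0.648 -0.022  0.093] [ 0.638 -0.02   0.093]
210 [100  36  36  40  35  82] [ 0.646 -0.026  0.091] [ 0.638 -0.021  0.088]
212 [120  44  39  35  45 122] [ 0.647 -0.026  0.083] [ 0.638 -0.022  0.082]
```

View pics/s4.png

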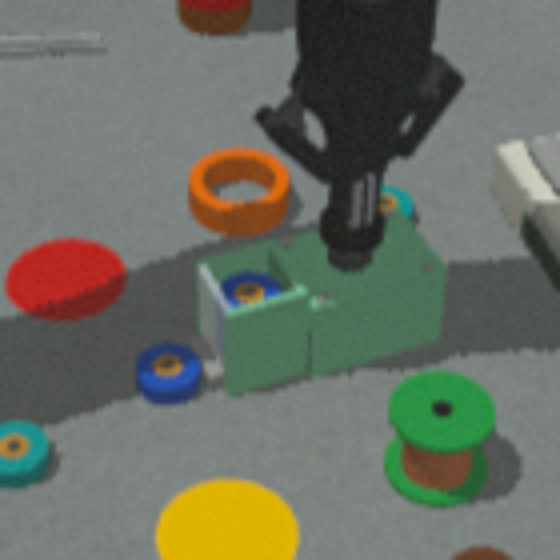

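The cap is down about 18 mm (z≈0.093) and the blue roller is emerging at crop (170,370). I go 6–7 mm further to the stop and hold.

Emit:
{"name": "play_rows", "arguments": {
  "deltas": [
    [0,[0,0,3],[0,0,0]],
    [0,[0,0,5],[0,0,0]],
    [0,[0,0,7],[0,0,0]],
    [0,[0,0,7],[0,0,0]]
  ]
}}

```text
clock: 5.52
tcp_pos: [0.652, -0.0067, 0.0479]
orientation: [-1.999, -2.422, -0.001]
contact_force: [-4.6, 0.0, 9.2]
grip_width: -0.0001
```

Run:
```python
from h import *
print(r.get_obs()["contact_force"],r.get_obs()["tcp_pos"])
p,d=r.grab_frame("side")
W=cloud("side",d); 
for v in range(204,214,2): print(v,p[v,300:318:3].max(-1),W[v,308].round(3),W[v,304].round(3))
```

```text
[-4.58989653e+00  3.48734333e-03  9.19127340e+00] [ 0.65201708 -0.00672762  0.04789646]
204 [105  40  42  97  99  77] [ 0.649 -0.018  0.102] [ 0.641 -0.012  0.099]
206 [42 38 43 98 95 65] [ 0.649 -0.018  0.095] [ 0.644 -0.004  0.086]
208 [35 41 51 76 48 46] [ 0.65  -0.017  0.089] [ 0.642 -0.01   0.085]
210 [36 34 39 38 37 55] [ 0.648 -0.022  0.086] [ 0.639 -0.019  0.086]
212 [ 82  37  39  40  31 104] [ 0.647 -0.025  0.083] [ 0.639 -0.02   0.081]
```

Emit:
{"name": "play_rows", "arguments": {
  "deltas": [
    [0,[0,0,1],[0,0,0]],
    [0,[0,0,2],[0,0,0]],
    [0,[0,0,2],[0,0,0]]
  ]
}}

```text
clock: 5.95
tcp_pos: [0.652, -0.0067, 0.0476]
orientation: [-1.998, -2.421, -0.002]
contact_force: [-5.3, 0.0, 12.9]
grip_width: 0.0001
```

It is on the stop: force is up to 12.9 N with no more travel. I raise the arm.

Emit:
{"name": "play_rows", "arguments": {
  "deltas": [
    [0,[0,0,-4],[0,0,0]],
    [0,[0,0,-9],[0,0,0]],
    [0,[0,0,-14],[0,0,0]],
    [0,[0,0,-20],[0,0,0]],
    [0,[0,0,-28],[0,0,0]],
    [0,[0,0,-45],[0,0,0]],
    [0,[0,0,-70],[0,0,0]],
    [0,[0,0,-70],[0,0,0]]
  ]
}}

```text
clock: 6.95
tcp_pos: [0.654, -0.0071, 0.1203]
orientation: [1.999, 2.422, 0.007]
contact_force: [0.4, -1.0, 0.2]
grip_width: -0.0002
```

Run:
```python
from h import *
p,d=r.grab_frame("side");q,_=r.grab_frame("top")
hs=cv2.cvtColor(p,cv2.COLOR_RGB2HSV);m=cv2.inRange(hs,np.array([105,120,50]),np.array([130,255,255]));m[:,:225]=0;m[:,275]=0;m[:215]=0;m[270:]=0;m[:,310:]=0
n,l,s,c=cv2.connectedComponentsWithStats(m)
for i in range(1,n):
    if s[i,4]>20: print(s[i],c[i],ray("side",[c[i]],.011).round(4))
W=cloud("side",d); print(W[198:206:2,308].round(3), proj("side",[r.get_obs()["tcp_pos"]]))
save("s5.png",np.hstack([cv2.resize(p[150:300,220:340],None,fx=3,fy=3),cv2.resize(q[150:300,200:345],None,fx=3,fy=3)]))
```

```text
[276 219  14   6  41] [282.46341463 220.85365854] [[0.602  0.0366 0.011 ]]
[246 238  17  15 158] [254.28481013 245.67721519] [[ 0.5117 -0.0295  0.011 ]]
[[ 0.653 -0.006  0.109]
 [ 0.65  -0.012  0.109]
 [ 0.646 -0.023  0.112]
 [ 0.646 -0.025  0.108]] [[308.16159956 195.60382532]]
```

View pics/s5.png

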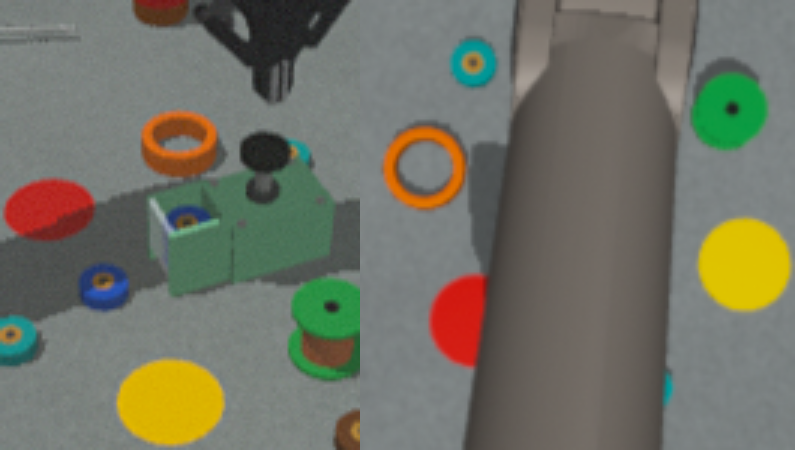

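The plunger is up again (cap z≈0.11) and the blue roller lies out at side pixel (254.7,243.7). The feeder still shows a blue roller, and tape, spool and mug are untouched.

The gripper's knuckles are wide, so I'll push with the jaws lined up along the push direction, which keeps them clear of the magazine. First I move aside for a clean top view.

```bash
python3 -c "
from h import *
print(r.get_obs()['joints'].round(2))
delta([.50,.10,.12],191); print(ray('side',[254.7,243.7],.014))"
```

```text
[-0.37  0.54  0.4   1.7  -0.25  0.95  0.32]
tcp [ 0.6522 -0.0068  0.1178] F [-0.71 -0.28 -0.55] w 0.0001 t 7.05 -> shift [133.7, -129.2, -1.9] turn [0.002, -0.002, -1.572]
[[ 0.51364596 -0.02622052  0.014     ]]
```

Emit:
{"name": "play_rows", "arguments": {
  "deltas": [
    [0,[15,-15,-10],[0,0,-0.18]],
    [0,[40,-38,-10],[0,0,-0.36]],
    [0,[70,-66,-10],[0,0,-0.54]],
    [0,[95,-92,-10],[0,0,-0.72]],
    [0,[120,-115,-5],[0,0,-0.9]],
    [0,[134,-129,0],[0,0,-1.08]],
    [0,[134,-129,0],[0,0,-1.26]],
    [0,[134,-129,0],[0,0,-1.44]]
  ]
}}

```text
clock: 8.05
tcp_pos: [0.499, 0.1005, 0.1172]
orientation: [0.105, -3.138, -0.003]
contact_force: [-1.1, 0.3, 1.0]
grip_width: -0.0
```

```bash
cat >> h.py <<'E'
def roller(n,p,box,zz=.014):
    "world xy of disc from its brass bush (top face) and from blue+bush blob"
    x0,y0,x1,y1=box; hs=cv2.cvtColor(p,cv2.COLOR_RGB2HSV)[y0:y1,x0:x1]
    b=cv2.inRange(hs,np.array([105,110,40]),np.array([130,255,255])); o=cv2.inRange(hs,np.array([3,60,60]),np.array([24,255,255]))
    k,l,s,c=cv2.connectedComponentsWithStats(b|o)
    for i in range(1,k):
        if s[i,4]>25 and (b[l==i]>0).sum()>20:
            h,_=cv2.findContours((l==i).astype(np.uint8),0,2); h=cv2.convexHull(h[0]); e=cv2.minEnclosingCircle(h)
            q=np.argwhere((l==i)&(o>0)).mean(0)[::-1]+[x0,y0]
            print(n,"area",s[i,4],"blob",(c[i]+[x0,y0]).round(1),ray(n,c[i]+[x0,y0],.012 if n=="top" else .009)[0,:2].round(4),"rad",round(e[1],1),"bush",q.round(1),ray(n,q,zz)[0,:2].round(4))
E
python3 - <<'E'
from h import *
q,_=r.grab_frame("top"); p,_=r.grab_frame("side")
roller("top",q,(262,200,312,270)); roller("side",p,(230,215,310,275))
save("t6.png",np.hstack([cv2.resize(p[180:310,220:330],None,fx=3,fy=3),cv2.resize(q[160:290,200:350],None,fx=3,fy=3)]))
delta([.502,.036,.04],191)
E
```

```text
top area 189 blob [277.8 217.4] [ 0.5895 -0.0151] rad 8.5 bush [277.8 217.6] [ 0.5889 -0.0152]
top area 179 blob [281.4 246.9] [ 0.5136 -0.0233] rad 7.9 bush [281.5 246.6] [ 0.5141 -0.0236]
side area 61 blob [282.  221.6] [0.6007 0.0362] rad 6.6 bush [281.6 223.3] [0.5963 0.0254]
side area 196 blob [254.2 245.4] [ 0.5122 -0.0266] rad 8.4 bush [254.  243.1] [ 0.5124 -0.0239]
tcp [0.4994 0.1002 0.1174] F [-0.36 -0.54 -0.33] w -0.0002 t 8.15 -> shift [1.2, -64.4, 77.2] turn [0.003, -0.002, -0.131]
```

View pics/t6.png

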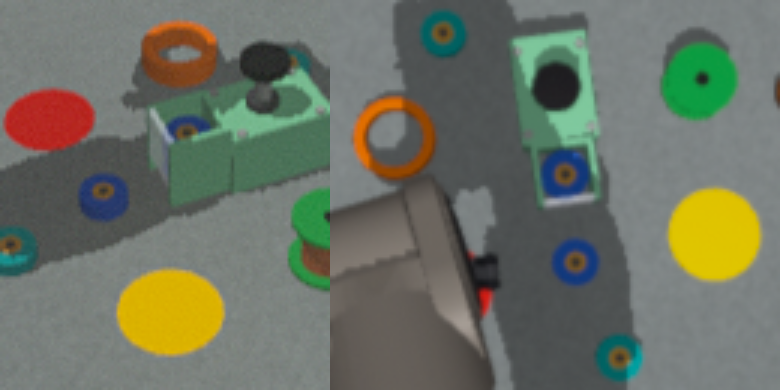

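The view shows the roller at top pixel (281.5,246.7), which is (0.5135,-0.0237), and the yellow circle 124 mm away at about -80°. The path is clear. The next move brings the tips behind the roller and part way down.

Emit:
{"name": "play_rows", "arguments": {
  "deltas": [
    [0,[0,-20,0],[0,0,-0.11]],
    [0,[1,-50,20],[0,0,-0.11]],
    [0,[1,-63,50],[0,0,-0.11]],
    [0,[1,-63,85],[0,0,-0.11]],
    [0,[1,-63,110],[0,0,-0.11]],
    [0,[1,-63,126],[0,0,-0.11]],
    [0,[1,-63,130],[0,0,-0.11]]
  ]
}}

```text
clock: 9.02
tcp_pos: [0.5013, 0.0374, -0.0137]
orientation: [0.266, -3.127, -0.003]
contact_force: [-1.0, -0.6, 0.7]
grip_width: 0.0001
```

Run:
```python
from h import *
p,d=r.grab_frame("side")
W=cloud("side",d)
roller("side",p,(230,215,310,275))
u=proj("side",[r.get_obs()["tcp_pos"]+[0,0,.037]])[0]; print("tip px",u)
save("s7.png",cv2.resize(p[170:300,200:330],None,fx=4,fy=4))
c=int(u[0])
for v in range(int(u[1])-16,int(u[1])+12,2): print(v,p[v,c-6:c+8:3].max(-1),W[v,c].round(3),W[v,c-3].round(3))
delta([.5025,.0373,-.032],190)
```

```text
side area 64 blob [282.1 221.7] [0.6008 0.0357] rad 6.6 bush [281.8 223.3] [0.5967 0.0251]
side area 196 blob [254.2 245.3] [ 0.5122 -0.0266] rad 8.3 bush [254.  243.1] [ 0.5123 -0.0239]
tip px [244.123649   224.42680188]
208 [38 41 40 48 75] [0.502 0.023 0.09 ] [0.495 0.022 0.093]
210 [44 44 44 56 62] [0.505 0.04  0.069] [0.494 0.02  0.088]
212 [72 44 39 42 57] [ 0.497 -0.005  0.103] [0.494 0.02  0.082]
214 [177  32  42  35  46] [ 0.497 -0.004  0.095] [0.494 0.023 0.073]
216 [186  44  37  39  39] [ 0.497 -0.005  0.09 ] [0.493 0.022 0.068]
218 [185  98  40  40 101] [0.497 0.    0.079] [0.494 0.029 0.055]
220 [185  98  43  39 121] [0.5   0.022 0.053] [0.493 0.028 0.049]
222 [184  96  44  42 110] [0.5   0.023 0.046] [0.493 0.03  0.041]
224 [186  93  38  38  79] [0.499 0.022 0.039] [0.493 0.031 0.033]
226 [184 126 105 113  79] [0.5   0.031 0.024] [0.496 0.056 0.003]
228 [188 189 137 110  81] [0.502 0.049 0.001] [0.494 0.049 0.003]
230 [134 125 130  76  82] [0.5   0.039 0.003] [0.493 0.044 0.   ]
232 [126 103 102  81  81] [0.499 0.031 0.004] [0.492 0.036 0.001]
234 [83 80 79 81 80] [0.498 0.026 0.002] [ 0.49  0.03 -0.  ]
tcp [ 0.5016  0.0375 -0.0134] F [-0.66 -0.27  0.11] w 0.0002 t 9.075 -> shift [-0.9, -0.4, 18.6] turn [0.003, -0.003, -0.004]
```

View pics/s7.png

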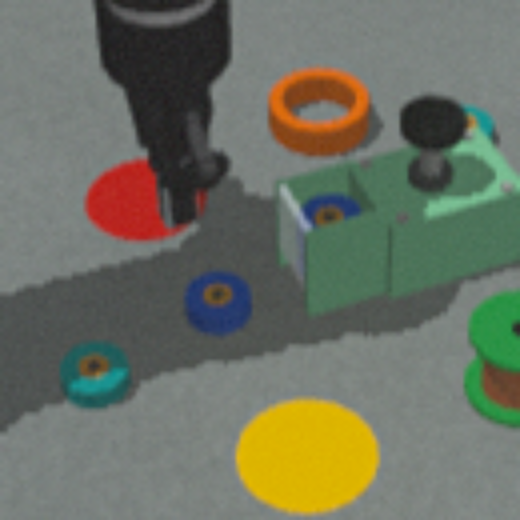

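Tips are directly behind the roller (finger face y≈0.022, tip z≈0.024), with the yellow circle ahead. I lower them to tip z≈6 mm.

Emit:
{"name": "play_rows", "arguments": {
  "deltas": [
    [0,[-1,0,8],[0,0,0]],
    [0,[-1,0,14],[0,0,0]],
    [0,[-1,0,17],[0,0,0]],
    [0,[-1,0,17],[0,0,0]]
  ]
}}

```text
clock: 9.57
tcp_pos: [0.5025, 0.0377, -0.0305]
orientation: [0.267, -3.127, -0.004]
contact_force: [0.6, 0.1, -0.4]
grip_width: -0.0003
```

Run:
```python
from h import *
t=np.array([.5355,-.1455]);d=np.array([.177,-.984])
for s in(60,36,30): delta([*(t-d*s/1e3),-.031],190)
```

```text
tcp [ 0.5025  0.0377 -0.0305] F [ 0.63  0.15 -0.42] w -0.0003 t 9.575 -> shift [-1.1, -126.2, 0.2] turn [0.003, -0.003, -0.004]
tcp [ 0.5025  0.0377 -0.0305] F [ 0.63  0.15 -0.42] w -0.0003 t 9.575 -> shift [-1.3, -150.2, 0.1] turn [0.003, -0.003, -0.004]
tcp [ 0.5025  0.0377 -0.0305] F [ 0.63  0.15 -0.42] w -0.0003 t 9.575 -> shift [-1.3, -156.2, 0.1] turn [0.003, -0.003, -0.004]
```

Emit:
{"name": "play_rows", "arguments": {
  "deltas": [
    [0,[0,-10,0],[0,0,0]],
    [0,[0,-20,0],[0,0,0]],
    [0,[0,-28,0],[0,0,0]],
    [0,[0,-36,0],[0,0,0]],
    [0,[0,-45,0],[0,0,0]],
    [0,[-1,-54,0],[0,0,0]],
    [0,[-1,-62,0],[0,0,0]],
    [0,[-1,-68,0],[0,0,0]]
  ]
}}

```text
clock: 10.58
tcp_pos: [0.5151, -0.0297, -0.0307]
orientation: [0.266, -3.127, -0.004]
contact_force: [-0.3, 1.0, 0.9]
grip_width: 0.0003
```

Run:
```python
from h import *
p,d=r.grab_frame("side")
roller("side",p,(230,230,310,300))
delta([.5295,-.1114,-.031],190)
```

```text
side area 204 blob [260.6 255.8] [ 0.519 -0.064] rad 8.6 bush [260.6 253.6] [ 0.5196 -0.0617]
tcp [ 0.5152 -0.0305 -0.0307] F [ 0.52 -0.29  0.64] w 0.0001 t 10.625 -> shift [-0.5, -82.1, 0.2] turn [0.002, -0.003, -0.006]
```

The roller is following straight, 86 mm still to go. I push on 74 mm.

Emit:
{"name": "play_rows", "arguments": {
  "deltas": [
    [0,[0,-10,0],[0,0,0]],
    [0,[0,-20,0],[0,0,0]],
    [0,[0,-30,0],[0,0,0]],
    [0,[0,-40,0],[0,0,0]],
    [0,[0,-50,0],[0,0,0]],
    [0,[0,-60,0],[0,0,0]],
    [0,[0,-68,0],[0,0,0]],
    [0,[0,-74,0],[0,0,0]]
  ]
}}

```text
clock: 11.62
tcp_pos: [0.5277, -0.104, -0.0308]
orientation: [0.265, -3.128, -0.003]
contact_force: [-0.5, 1.0, 1.4]
grip_width: -0.0001
```

Run:
```python
from h import *
p,d=r.grab_frame("side");save("s8.png",cv2.resize(p[200:320,210:330],None,fx=4,fy=4))
roller("side",p,(240,255,310,300),.014)
o=r.get_obs();print(o["tcp_pos"],o["contact_force"])
```

```text
side area 547 blob [277.1 281.6] [ 0.5358 -0.1485] rad 17.9 bush [278.8 283.1] [ 0.5372 -0.1573]
[ 0.52781294 -0.10488502 -0.0307643 ] [ 0.38242213 -0.45459534  0.53459979]
```

View pics/s8.png

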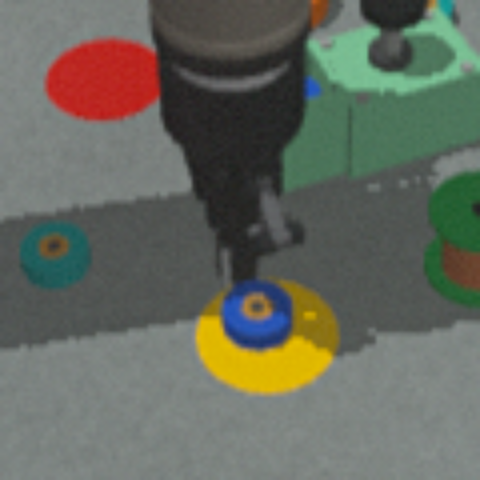

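The roller is flat on the yellow circle, with its bush at pixel (274.2,276.2). It is about 10 mm short of the centre, so I push 10 mm more, then back off and lift.

Emit:
{"name": "play_rows", "arguments": {
  "deltas": [
    [0,[0,-4,0],[0,0,0]],
    [0,[0,-7,0],[0,0,0]],
    [0,[0,-10,0],[0,0,0]],
    [0,[0,-10,0],[0,0,0]],
    [0,[0,5,0],[0,0,0]],
    [0,[0,25,0],[0,0,0]],
    [0,[0,35,-30],[0,0,0]],
    [0,[0,45,-80],[0,0,0]]
  ]
}}

```text
clock: 12.68
tcp_pos: [0.5185, -0.0585, 0.0487]
orientation: [0.266, -3.123, -0.003]
contact_force: [0.1, 0.5, 0.4]
grip_width: -0.0003
```

Emit:
{"name": "play_rows", "arguments": {
  "deltas": [
    [0,[0,20,-50],[0,0,0]],
    [0,[0,80,-60],[0,0,0]],
    [0,[0,140,-60],[0,0,0]],
    [0,[0,200,-60],[0,0,0]],
    [0,[0,240,-60],[0,0,0]],
    [0,[0,240,-60],[0,0,0]]
  ]
}}

```text
clock: 13.42
tcp_pos: [0.4765, 0.1831, 0.1094]
orientation: [0.278, -3.122, -0.006]
contact_force: [-0.0, 0.0, 0.8]
grip_width: -0.0003
```

Run:
```python
from h import *
q,e=r.grab_frame("top"); p,d=r.grab_frame("side")
W=cloud("side",d); print("cap",W[198:206:2,308].round(3))
for n,im,b,t in(("top",q,(305,215,352,262),(304,214,353,263)),("side",p,(252,262,302,302),(252,262,302,302))):
    hs=cv2.cvtColor(im,cv2.COLOR_RGB2HSV);x0,y0,x1,y1=t;y=hs[y0:y1,x0:x1]
    m=cv2.inRange(y,np.array([22,110,60]),np.array([34,255,255]));h=cv2.convexHull(np.argwhere(m)[:,::-1].astype(np.int32));(c,ax,a)=cv2.fitEllipse(h)
    bl=cv2.inRange(y,np.array([105,110,40]),np.array([130,255,255]));s=np.argwhere(bl).mean(0)[::-1]+[x0,y0]
    c=np.array(c)+[x0,y0]; print(n,"yellow",c.round(1),ray(n,c,0)[0,:2].round(4),"blue",s.round(1),ray(n,s,.013 if n=="top" else .009)[0,:2].round(4))
save("f9.png",np.hstack([cv2.resize(p[180:310,200:330],None,fx=3,fy=3),cv2.resize(q[160:290,200:335],None,fx=3,fy=3)]))
save("f9.png",np.hstack([cv2.resize(p[180:310,220:335],None,fx=3,fy=3),cv2.resize(q[160:290,210:360],None,fx=3,fy=3)]))
```

```text
cap [[ 0.652 -0.006  0.11 ]
 [ 0.65  -0.014  0.111]
 [ 0.647 -0.022  0.111]
 [ 0.646 -0.026  0.109]]
top yellow [327.6 237.8] [ 0.536  -0.1444] blue [329.  237.9] [ 0.5351 -0.1461]
side yellow [276.4 283.6] [ 0.5348 -0.1466] blue [276.1 282.5] [ 0.533  -0.1504]
```

View pics/f9.png

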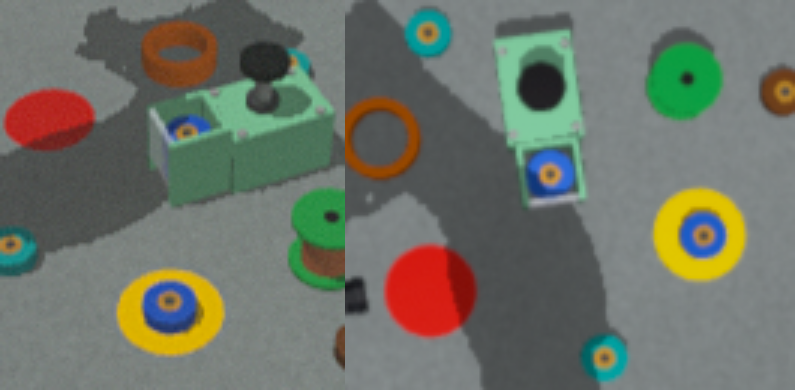

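The roller lies flat and centred in the yellow circle, within about 2–4 mm in both views. The plunger is up and the gripper is clear. I hand it in.

```bash
python3 -c "
from bench import r
o=r.get_obs();print(o['qvel'].round(3),o['contact_force'].round(2));print(r.hand_in())"
```

```text
[ 0.031 -0.001  0.026  0.005  0.002 -0.001  0.003] [ 0.04 -0.1  -0.63]
the job is handed in; nothing more can be done
None
```

I pressed the plunger down to its stop once (12.9 N with no further travel) and let it come back up, and one blue roller came out. I then pushed it about 124 mm with the shut fingertips, flat along the table, into the yellow circle. I backed the arm away and handed the job in at about 13.5 s.

**Last checks:**
- **Roller:** its centre was about 2 mm (top view) to 4 mm (side view) from the circle's centre, and it lay flat.
- **Plunger:** the cap was back at z = 0.11 m, its rest height.
- **Feeder:** a blue roller still showed in the magazine. I could only see the top one, so I did not check the lower two directly.
- **Other things:** the tape and spool looked unmoved. I did not check the objects outside the last crops (screwdriver, basin, jar, bottle, mug), but the arm never went near them.

**What disagreed:** the fingertips sat about 37 mm higher than the reported TCP, so the first press stopped above the cap without touching it. After that I went by camera and contact force, and used TCP heights down to about -31 mm for the push. At hand-in the arm's joints still read up to 0.03 rad/s, but it was touching nothing.

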